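# Hang up the template and close its block

### The arm

A 7-joint arm with a two-finger parallel gripper is mounted at the origin on the work surface; the furniture and walls round the work are solid. World frame = base frame: x ahead of the robot, y to its left, z up, the work surface at z = 0. Lengths are in m, angles in rad, forces in N, time in s.
With the tool pointing down it reaches from about 0.4 to 0.85 m from the base axis. Payload 4.5 kg.
Tool frame: the origin (TCP) lies between the finger pads; the fingertips stand 11 mm ahead of it and the grasp point (between the pads) lies 8 mm behind it; z points along the fingers, y is the line along which they close (so a half turn about z gives the same grasp; the last joint's range is limited). The gripper opens to 88 mm and grips with 3 to 60 N. Pads are 18 mm wide; open, the fingers measure 123 mm over their backs; the gripper's body (75 mm by 187 mm) begins 45 mm behind the grasp point.
Start: joints at [-1.141, 0.689, -0.195, 1.565, 0.157, 0.902, -0.215], TCP at [0.241, 0.577, 0.25] pointing down, gripper open.
Joint ranges: [-3.01, 3.01], [-0.46, 2.08], [-1.47, 1.51], [0.13, 2.56], [-1, 4.14], [0.04, 2.09], [-2.66, 2.66]. Speed limits (rad/s): [2.57, 2.57, 3.14, 3.14, 3.14, 3.14, 3.14].

### API

Orientations are given as [roll, pitch, yaw] about the fixed x, y, z axes, in that order (R = Rz(yaw) Ry(pitch) Rx(roll)).
In Python, from station import get_state, cams, workorder gives the robot as it stands.
- The arm moves only by the tool drive_tool, never from a script. Its argument "targets" is a list of rows, each an object with "claw": the finger opening in mm, from 0 to 88.1; "slide": the shift along the world's x, y, z in mm, a list of three; "delta_rot": the turn, a rotation vector about the world's x, y, z in units of 6 degrees (1.0 is 6 degrees), a list of three. In form: [{"claw": claw, "slide": [dx, dy, dz], "delta_rot": [wx, wy, wz]}, ...]. A call has 1 to 5 rows; each row is the pose to reach, as a shift and turn from the pose commanded when the call began; what a row does not reach only later rows make up. A row lasts 1/10 s, in which the tool goes at most 50 mm and 8.59 degrees, less where a joint would pass 70% of its speed; a pose out of reach is approached as far as the arm can. A call with a gripper value outside its range is refused whole. The fingers move at their own pace and stop on an object; the grip force is fixed at half the most. Time passes only in rows, so rows that repeat a pose let the fingers close. It gives the time, the measured TCP pose, the force, the opening and the grip force at its end, in the units of the state.
- get_state(): the state, without advancing time (a new reading comes with each control period).
- cams.capture(name): name is "scene" or "top" or "wrist"; returns a dict with "image" (420x560x3 uint8, red, green, blue), "depth" (420x560 float32, m along the optical axis (not along the pixel's ray), 0 where there is no reading), "vertical_fov" (degrees; the focal length in pixels is half the picture's height over the tangent of half this angle, whatever the lens; pixels are square), "cx", "cy" (the principal point, pixels), "T" (4x4, takes a point from camera to world coordinates); the wrist camera has in their place "T_tool_cam" (4x4, takes a point from camera to tool coordinates, whose origin is the TCP and whose axes are the flange's). Camera axes: x right, y down, z forward; pixel columns grow to the right and rows downward; lengths in m; the calibration is good to about 2 mm. A picture is of the moment at which its call begins: read the wrist's pose just before it.
- workorder.sign_off(): hands the job in; it is judged then, once.
The state is a dict: "time_s": time; "q": joint angles; "qd": joint speeds; "effort": joint torques, N m; "position": TCP position; "orientation": TCP orientation; "ft_force": force on the tool from outside, world axes, zero at the start; "torque": the same for the moment, N m; "width": finger opening in m; "grip_force": force on a finger pad.
Only numpy, scipy, OpenCV 4.12 (cv2) and the standard library are available. Lean on these libraries where they do the work, as an engineer would, in place of code of your own. Each camera call takes 0.05 s, during which the arm holds its last target. There are 200 camera calls.

### The job

Lift the wooden template out of the slot in the wooden block and hang it by its hole on the empty peg of the rack; leave the template on the other peg hanging there. Then put the loose wooden cover, right way up, on the block so that it lies fully down inside the raised rim and sits level.

Things in the scene. Friction and masses are not known exactly. Their poses are not given: they have to be found in the camera images.
- template: potter's template of pale wood to be hung: a flat plate 6 mm thick (x), 140 mm tall (z), standing upright in the block's slot with its lower 30 mm inside it. Blade 66 mm wide (y) up to 72 mm, steel strip along its lower edge; above that a neck 40 mm wide (y), good to grip across its two side edges, with a round hole. Origin at the centre of the lower edge; the plate looks the same from both faces
- template_hole (a point): centre of the hole through the template's neck, diameter 23 mm, axis along the template's x, on its middle line 110 mm above the lower edge, 30 mm below the top edge
- empty_peg: the free peg of the rack (either the left or the right one), a round steel rod of 10 mm diameter with a round tip that sticks out of the rack's board towards its -x, rising by 12 degrees; origin on the rod's axis at the face of the board, 160 mm above the table; the tip is at x = -60, z = +13 mm. Round the root is a collar 22 mm across and 3 mm thick
- rack: fixed wooden rack: foot 100 (x) x 220 (y) x 15 mm, upright board 18 mm thick, 220 mm wide, top 190 mm above the table, its front face at x = +32 mm; two equal pegs on the face at y = +62 and -62 mm. Origin at the centre of the foot's underside; its front looks along -x
- hung_template: another template of the same shape that already hangs loose on the rack's other peg, to be left there; origin at the centre of its lower edge, about 50 mm above the table, z up
- block: fixed wooden block 110 (x) x 150 (y) mm, origin at the centre of its underside; top face 38 mm high, with a slot 8 (x) x 71 (y) x 30 mm deep at its centre; round the edge a rim 7 mm thick rises to 48 mm, leaving a recess 96 (x) x 136 (y) mm, 10 mm deep, for the cover
- cover: loose cover of wood, lying on the table: plate 88 (x) x 128 (y) x 8 mm with an upright grip bar on top, 60 mm long (x), 14 mm wide (y), whose top is 34 mm above the underside. Origin at the centre of the underside
There are look-alikes about, which are no part of the job. Several things have the shape of the cover; the one meant has the colours described above.

How it is judged:
By the outcome, as a careful person would: the job done as asked, in the order asked, and still so for the second after the job is handed in, with the robot touching nothing.
It also fails if it takes over 70 s, if anything falls off the work surface, if the arm or the gripper's body presses on something with over 40 N, if the wrist force passes 120 N, or if a joint passes its speed limit or range.

## Working session

There is one attempt and no reset: what is moved stays moved. The work goes in short steps, Python scripts to look and compute and a tool call to move; the robot and the scene stay as the last step left them, time stands still between calls to the robot, and variables do not carry over. Pictures are saved under pics/ and viewed, at most 10 in all, crops included, and the job is handed in when it is done.

Besides the shell and the picture viewer there is one more tool, called as a command line: name --argument value ..., lists and objects as JSON in quotes. drive_tool: Moves the arm, as the interface text tells. Its arguments: {"type":"object","properties":{"targets":{"type":"array"}},"required":["targets"]}

```bash
mkdir -p pics; ls; python3 - <<'E'
from station import get_state, cams
import cv2,numpy as np,pickle
print(get_state())
for n in ["scene","top"]:
    c=cams.capture(n); pickle.dump(c,open(n+'.pkl','wb'))
    cv2.imwrite(f'pics/{n}.png',cv2.cvtColor(c["image"],cv2.COLOR_RGB2BGR))
    print(n,c["vertical_fov"],c["cx"],c["cy"],np.round(c["T"],3))
E
```

```text
pics
{'time_s': 0.0, 'q': array([-1.14121944,  0.68999397, -0.19452272,  1.56632421,  0.1573168 ,
        0.90251186, -0.21510419]), 'qd': array([ 1.23203281e-03,  4.59008688e-04,  4.91957599e-04,  3.01290132e-04,
        4.05248737e-05, -5.15757674e-04, -1.17334402e-03]), 'effort': array([ 3.66324666e-04, -5.27564621e+01, -1.26685046e+00, -1.53432941e+01,
       -5.26287931e-02,  6.44934451e-03,  1.57463737e-04]), 'position': array([0.24076313, 0.57610608, 0.2489093 ]), 'orientation': array([-3.13975492e+00,  1.41357506e-04,  2.74591084e+00]), 'ft_force': array([-0.28460078, -0.72220684,  0.38115201]), 'torque': array([ 0.0062704 , -0.02820824, -0.01842822]), 'grip_force': 0.0, 'width': 0.08827371748189847}
scene 49.87603045398989 274.368312123378 205.89980066774308 [[ 0.823 -0.314  0.474 -0.034]
 [-0.568 -0.475  0.672 -0.721]
 [ 0.015 -0.822 -0.569  0.755]
 [ 0.     0.     0.     1.   ]]
top 56.12819464339665 280.8515236282951 207.72921303589575 [[ 0.011 -0.985  0.172  0.329]
 [-1.    -0.006  0.025 -0.008]
 [-0.024 -0.173 -0.985  0.977]
 [ 0.     0.     0.     1.   ]]
```

View pics/scene.png

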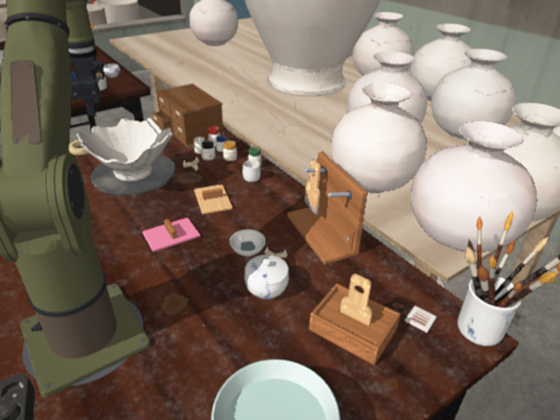

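View pics/top.png

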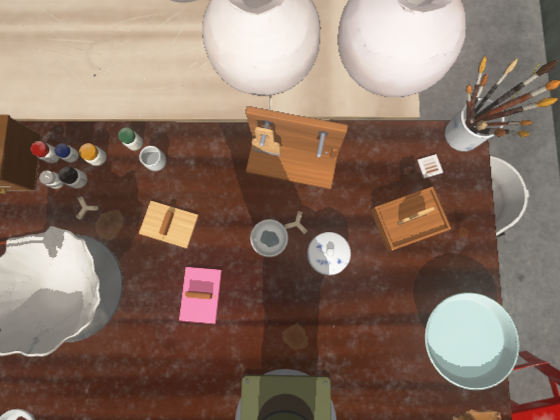

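The wooden cover is at top (168,224). The pink one at (201,295) has the cover's shape but is a look-alike in the wrong colour. The block with the template is at (412,215). The rack's empty peg is at (322,145), and the other peg at (264,140) holds a template. Next I'll measure these and make one enlarged crop to confirm.

```bash
cat > h.py <<'E'
import numpy as np,cv2,pickle
def cloud(c,T=None):
    d=c["depth"];H,W=d.shape
    f=H/2/np.tan(np.radians(c["vertical_fov"])/2)
    u,v=np.meshgrid(np.arange(W),np.arange(H))
    p=np.stack([(u-c["cx"])/f*d,(v-c["cy"])/f*d,d],-1)
    T=c["T"] if T is None else T
    w=p@T[:3,:3].T+T[:3,3]; w[d==0]=np.nan
    return w
def rect(p):
    (c,s,a)=cv2.minAreaRect((p[:,:2]*1000).astype(np.float32)); return np.round(c,1),np.round(s,1),round(a,2)
E
python3 - <<'E'
from h import *
S=pickle.load(open('scene.pkl','rb'));P=pickle.load(open('top.pkl','rb'))
ws,wt=cloud(S),cloud(P)
def sel(w,u0,u1,v0,v1,z0,z1):
    q=w[v0:v1,u0:u1].reshape(-1,3); return q[(q[:,2]>z0)&(q[:,2]<z1)]
def show(n,q): print(n,len(q),*rect(q),'z',np.round(np.median(q[:,2])*1000,1))
print('table z',np.nanmedian(wt[250:300,130:170,2]),np.nanmedian(ws[270:300,180:220,2]))
show('block rim top',sel(wt,365,460,180,255,.042,.054))
show('block rim scene',sel(ws,300,405,270,365,.043,.053))
show('tmpl top',sel(wt,365,460,180,255,.06,.16))
show('tmpl scene',sel(ws,330,385,270,330,.06,.16)); 
q=sel(ws,330,385,265,330,.06,.16);print('tmpl zmax',q[:,2].max()); show('neck scene',sel(ws,330,385,265,330,.1,.16))
show('cover plate top',sel(wt,135,202,195,252,.004,.014)); show('cover bar',sel(wt,135,202,195,252,.026,.045))
show('cover plate scene',sel(ws,190,240,178,220,.004,.014)); show('bar scene',sel(ws,190,240,178,220,.026,.045))
show('pink bar',sel(wt,170,230,260,330,.026,.045))
show('rack top',sel(wt,240,355,100,190,.18,.2)); show('rack foot',sel(wt,240,355,100,190,.010,.02))
show('rack face sc',sel(ws,310,370,150,250,.06,.19))
# peg points: between px in scene
for n,w,b in (('sc',ws,(326,354,188,200)),('top',wt,(314,332,128,162))):
    q=w[b[2]:b[3],b[0]:b[1]]
    for r in range(0,q.shape[0],3): print(n,r+b[2],[tuple(np.round(x*1000).astype(int)) for x in q[r,::4]])
I=lambda c,b:cv2.resize(cv2.cvtColor(c["image"],cv2.COLOR_RGB2BGR)[b[2]:b[3],b[0]:b[1]],(390,290),interpolation=cv2.INTER_CUBIC)
cv2.imwrite('pics/crops.png',np.vstack([np.hstack([I(P,(125,235,190,330)),I(P,(365,465,180,255))]),np.hstack([I(S,(270,380,145,265)),I(S,(300,410,270,365))])]))
E
```

```text
table z 0.0007688838394641628 0.0019309008183213683
block rim top 748 [ 470.8 -295.5] [109.9 152.3] 20.16 z 48.0
block rim scene 990 [ 471.5 -297.9] [113.7 151.3] 19.53 z 49.0
tmpl top 131 [ 469.8 -293.1] [ 6.2 62.3] 19.51 z 126.7
tmpl scene 759 [ 471.9 -297.9] [ 9.5 66.4] 20.17 z 98.6
tmpl zmax 0.15185046026186466
neck scene 373 [ 471.8 -297.7] [ 9.4 40.9] 21.64 z 130.8
cover plate top 1623 [459.  300.8] [141.7 168.8] 0.36 z 9.0
cover bar 155 [456.9 298.7] [15.1 59.2] 73.41 z 34.2
cover plate scene 877 [465.5 304. ] [226. 153.] 59.03 z 9.6
bar scene 109 [458.1 295.9] [22.8 59.2] 79.78 z 34.7
pink bar 161 [284.9 210.5] [60.4 14. ] 85.71 z 34.8
rack top 1036 [642.7 -13.5] [220.3  51.7] 78.72 z 190.0
rack foot 2451 [610.2  -6.9] [219.9  84.4] 79.26 z 15.8
rack face sc 3401 [687.1   9.3] [266.8 157.8] 40.07 z 140.9
sc 188 [(np.int64(662), np.int64(29), np.int64(113)), (np.int64(660), np.int64(12), np.int64(123)), (np.int64(656), np.int64(-8), np.int64(135)), (np.int64(649), np.int64(-29), np.int64(149)), (np.int64(647), np.int64(-45), np.int64(158)), (np.int64(647), np.int64(-58), np.in
[... 3266 characters left out ...]
33), np.int64(-66), np.int64(16)), (np.int64(583), np.int64(-65), np.int64(174)), (np.int64(634), np.int64(-87), np.int64(13)), (np.int64(632), np.int64(-96), np.int64(18)), (np.int64(627), np.int64(-105), np.int64(36))]
top 158 [(np.int64(625), np.int64(-66), np.int64(16)), (np.int64(626), np.int64(-76), np.int64(15)), (np.int64(626), np.int64(-87), np.int64(15)), (np.int64(625), np.int64(-97), np.int64(17)), (np.int64(626), np.int64(-107), np.int64(14))]
top 161 [(np.int64(617), np.int64(-66), np.int64(16)), (np.int64(617), np.int64(-76), np.int64(18)), (np.int64(616), np.int64(-86), np.int64(19)), (np.int64(618), np.int64(-97), np.int64(15)), (np.int64(617), np.int64(-107), np.int64(16))]
```

View pics/crops.png

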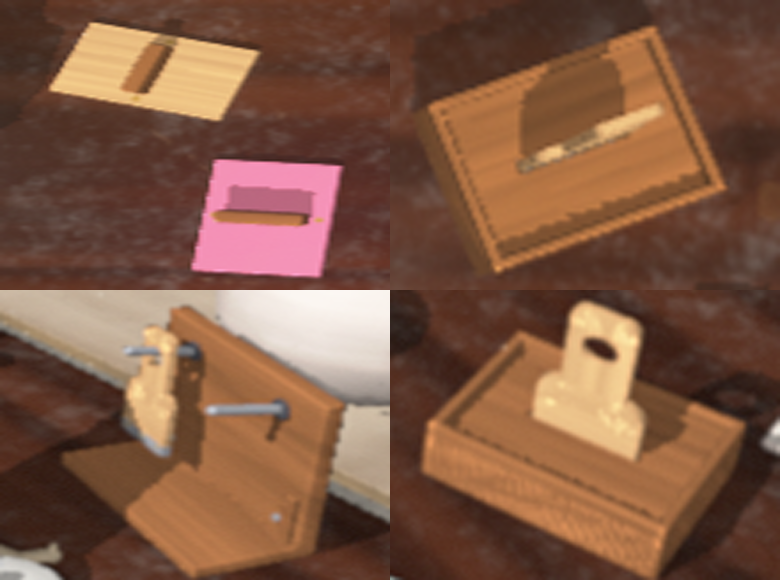

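Crop: the pale-wood plate with the brown bar (upper left) is the cover; the pink one is the decoy. The template stands in the block. On the rack, the right peg (scene ~(340,193)) is empty. The measured sizes match: rim 110x152 at z 48, template 66 wide, bar 15x59 at z 34. I'll move towards the block in steps.

drive_tool --targets '[{"claw": 88,"slide": [34,-30,12],"delta_rot": [0,0,-1.14]},{"claw": 88,"slide": [68,-60,24],"delta_rot": [0,0,-2.28]},{"claw": 88,"slide": [102,-90,36],"delta_rot": [0,0,-3.42]},{"claw": 88,"slide": [136,-120,48],"delta_rot": [0,0,-4.56]},{"claw": 88,"slide": [170,-150,60],"delta_rot": [0,0,-5.7]}]'

```text
time_s: 0.6
position: [0.4119, 0.4251, 0.3099]
orientation: [-3.141, 0.0, 2.144]
ft_force: [0.4, 0.5, 0.1]
width: 0.0879
grip_force: 0.0
```

drive_tool --targets '[{"claw": 88,"slide": [18,-42,0],"delta_rot": [0,0,-1.14]},{"claw": 88,"slide": [36,-84,0],"delta_rot": [0,0,-2.28]},{"claw": 88,"slide": [54,-126,0],"delta_rot": [0,0,-3.42]},{"claw": 88,"slide": [72,-168,0],"delta_rot": [0,0,-4.56]},{"claw": 88,"slide": [90,-210,0],"delta_rot": [0,0,-5.7]}]'

```text
time_s: 1.1
position: [0.5011, 0.2149, 0.3095]
orientation: [-3.141, 0.0, 1.547]
ft_force: [0.0, -0.4, 0.2]
width: 0.0877
grip_force: 0.0
```

```bash
python3 -c "
from station import get_state
import numpy as np
s=get_state();print(s['time_s'],*[np.round(s[k],3) for k in ('q','position','orientation')])"
```

```text
1.1 [-0.565  0.511  0.121  1.74  -0.076  0.896 -0.436] [0.501 0.215 0.31 ] [-3.141  0.     1.547]
```

drive_tool --targets '[{"claw": 88,"slide": [0,-46,0],"delta_rot": [0,0,-1.14]},{"claw": 88,"slide": [0,-92,0],"delta_rot": [0,0,-2.28]},{"claw": 88,"slide": [0,-138,0],"delta_rot": [0,0,-3.42]},{"claw": 88,"slide": [0,-184,0],"delta_rot": [0,0,-4.56]},{"claw": 88,"slide": [0,-230,0],"delta_rot": [0,0,-5.7]}]'

```text
time_s: 1.6
position: [0.5004, -0.015, 0.3096]
orientation: [-3.141, 0.0, 0.951]
ft_force: [0.9, -0.4, 0.1]
width: 0.088
grip_force: 0.0
```

drive_tool --targets '[{"claw": 88,"slide": [-6,-46,0],"delta_rot": [0,0,-1.14]},{"claw": 88,"slide": [-12,-92,0],"delta_rot": [0,0,-2.28]},{"claw": 88,"slide": [-18,-138,0],"delta_rot": [0,0,-3.42]},{"claw": 88,"slide": [-24,-184,0],"delta_rot": [0,0,-4.56]},{"claw": 88,"slide": [-30,-230,0],"delta_rot": [0,0,-5.8]}]'

```text
time_s: 2.1
position: [0.4703, -0.2448, 0.3096]
orientation: [-3.141, 0.0, 0.343]
ft_force: [0.7, -0.3, -0.5]
width: 0.0877
grip_force: 0.0
```

drive_tool --targets '[{"claw": 88,"slide": [0,-26,-10],"delta_rot": [0,0,0]},{"claw": 88,"slide": [0,-53,-20],"delta_rot": [0,0,0]},{"claw": 88,"slide": [0,-53,-40],"delta_rot": [0,0,0]},{"claw": 88,"slide": [0,-53,-50],"delta_rot": [0,0,0]},{"claw": 88,"slide": [0,-53,-50],"delta_rot": [0,0,0]}]'

```text
time_s: 2.6
position: [0.4702, -0.2949, 0.2581]
orientation: [-3.138, 0.002, 0.348]
ft_force: [0.8, 0.1, 1.2]
width: 0.0878
grip_force: 0.0
```

```bash
cat > w.py <<'E'
from h import *
from station import get_state,cams
from scipy.spatial.transform import Rotation as R
def wrist(name=None):
    s=get_state(); c=cams.capture("wrist")
    T=np.eye(4);T[:3,:3]=R.from_euler('xyz',s['orientation']).as_matrix();T[:3,3]=s['position']
    c['T']=T@c['T_tool_cam']
    print(round(s['time_s'],2),'q',np.round(s['q'],2),'p',np.round(s['position'],4),'rpy',np.round(s['orientation'],3),'F',np.round(s['ft_force'],1),'w',round(s['width'],4))
    if name: cv2.imwrite(f'pics/{name}.png',cv2.cvtColor(c['image'],cv2.COLOR_RGB2BGR)); pickle.dump(c,open(name+'.pkl','wb'))
    return c,cloud(c)
def band(w,z0,z1,ctr,r):
    q=w.reshape(-1,3); q=q[~np.isnan(q[:,0])]
    return q[(q[:,2]>z0)&(q[:,2]<z1)&(np.hypot(q[:,0]-ctr[0],q[:,1]-ctr[1])<r)]
E
python3 - <<'E'
from w import *
c,w=wrist('w1')
for n,a in dict(rim=(.043,.053),tm=(.06,.16),tip=(.13,.16),blade=(.065,.077)).items():
    q=band(w,*a,(.471,-.296),.11); print(n,len(q), *(rect(q)+(np.round(np.median(q[:,2]),4),) if len(q)>5 else ()))
E
```

```text
2.6 q [ 0.23  0.62  0.42  1.79 -0.33  0.81 -0.41] p [ 0.4702 -0.2949  0.2581] rpy [-3.138e+00  2.000e-03  3.480e-01] F [0.8 0.1 1.2] w 0.0878
rim 4196 [ 470.3 -297.4] [109.6 150.3] 20.02 0.0465
tm 2157 [ 470.6 -297.3] [ 6.7 65.7] 20.32 0.1084
tip 831 [ 470.6 -297.4] [ 6.7 39.7] 20.35 0.1453
blade 299 [ 470.7 -297.1] [ 6.3 65.5] 20.14 0.0725
```

View pics/w1.png

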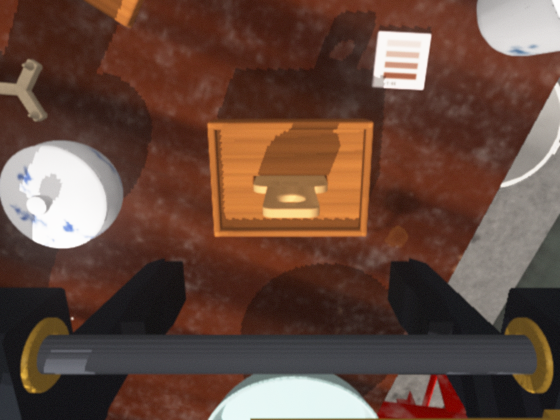

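The wrist view shows the template in the block at px (290,198). Its position is (470.6,-297.3) mm, yaw 20°, which agrees with the other cameras. I'll go down and grip the neck.

drive_tool --targets '[{"claw": 88,"slide": [0.5,-2.5,-30],"delta_rot": [0,0,0]},{"claw": 88,"slide": [0.5,-2.5,-65],"delta_rot": [0,0,0]},{"claw": 88,"slide": [0.5,-2.5,-100],"delta_rot": [0,0,0]},{"claw": 88,"slide": [0.5,-2.5,-130],"delta_rot": [0,0,0]},{"claw": 88,"slide": [0.5,-2.5,-147],"delta_rot": [0,0,0]}]'

```text
time_s: 3.15
position: [0.4716, -0.2975, 0.1114]
orientation: [-3.14, 0.0, 0.349]
ft_force: [-0.6, -0.8, 0.1]
width: 0.0877
grip_force: 0.0
```

drive_tool --targets '[{"claw": 60,"slide": [0,0,0],"delta_rot": [0,0,0]},{"claw": 35,"slide": [0,0,0],"delta_rot": [0,0,0]},{"claw": 35,"slide": [0,0,0],"delta_rot": [0,0,0]},{"claw": 35,"slide": [0,0,0],"delta_rot": [0,0,0]},{"claw": 35,"slide": [0,0,0],"delta_rot": [0,0,0]}]'

```text
time_s: 3.65
position: [0.472, -0.299, 0.1137]
orientation: [3.14, -0.001, 0.348]
ft_force: [0.4, -0.3, 0.1]
width: 0.0496
grip_force: 0.0
```

drive_tool --targets '[{"claw": 35,"slide": [0,0,0],"delta_rot": [0,0,0]},{"claw": 35,"slide": [0,0,0],"delta_rot": [0,0,0]},{"claw": 35,"slide": [0,0,0],"delta_rot": [0,0,0]},{"claw": 35,"slide": [0,0,0],"delta_rot": [0,0,0]},{"claw": 35,"slide": [0,0,0],"delta_rot": [0,0,0]}]'

```text
time_s: 4.15
position: [0.4716, -0.2988, 0.113]
orientation: [3.141, -0.0, 0.348]
ft_force: [-0.6, 0.4, 4.7]
width: 0.0397
grip_force: 30.1
```

drive_tool --targets '[{"claw": 35,"slide": [0,0,8],"delta_rot": [0,0,0]},{"claw": 35,"slide": [0,0,22],"delta_rot": [0,0,0]},{"claw": 35,"slide": [0,0,38],"delta_rot": [0,0,0]},{"claw": 35,"slide": [0,0,54],"delta_rot": [0,0,0]},{"claw": 35,"slide": [0,0,66],"delta_rot": [0,0,0]}]'

```text
time_s: 4.65
position: [0.4714, -0.299, 0.1797]
orientation: [3.141, -0.0, 0.347]
ft_force: [0.5, 0.3, -1.2]
width: 0.0394
grip_force: 30.0
```

drive_tool --targets '[{"claw": 35,"slide": [0,30,4],"delta_rot": [0,0,-0.5]},{"claw": 35,"slide": [8,70,4],"delta_rot": [0,0,-1.5]},{"claw": 35,"slide": [18,110,4],"delta_rot": [0,0,-2.7]},{"claw": 35,"slide": [30,150,4],"delta_rot": [0,0,-3.9]},{"claw": 35,"slide": [42,180,4],"delta_rot": [0,0,-5.17]}]'

```text
time_s: 5.15
position: [0.5135, -0.1157, 0.1827]
orientation: [-3.14, 0.001, -0.197]
ft_force: [-0.6, -0.8, -0.5]
width: 0.0396
grip_force: 30.0
```

drive_tool --targets '[{"claw": 35,"slide": [6,20,0],"delta_rot": [0,0,0]},{"claw": 35,"slide": [12,40,0],"delta_rot": [0,0,0]},{"claw": 35,"slide": [16,55,0],"delta_rot": [0,0,0]},{"claw": 35,"slide": [16,58,0],"delta_rot": [0,0,0]},{"claw": 35,"slide": [16,58,0],"delta_rot": [0,0,0]}]'

```text
time_s: 5.65
position: [0.5292, -0.0606, 0.1827]
orientation: [3.141, 0.0, -0.193]
ft_force: [-0.1, -0.3, -1.6]
width: 0.0395
grip_force: 30.0
```

```bash
python3 - <<'E'
from w import *
c,w=wrist('w2')
q=band(w,.183,.197,(.645,-.02),.14); print('board top',len(q),rect(q) if len(q)>5 else '')
q=band(w,.010,.020,(.61,-.01),.14); print('foot',len(q),rect(q) if len(q)>5 else '')
q=band(w,.150,.185,(.61,-.07),.04); print('peg',len(q))
if len(q)>20:
    print(rect(q)); 
    o=q[np.argsort(q[:,0])]; print(np.round(o[::max(1,len(o)//12)]*1000))
s=pickle.load(open('w2.pkl','rb'))
c=cams.capture('scene'); ws=cloud(c)
q=ws[(ws[...,2]>.06)&(ws[...,2]<.23)&(np.hypot(ws[...,0]-.53,ws[...,1]+.06)<.05)]; q=q.reshape(-1,3); 
i=c['image'][140:270,260:390]; cv2.imwrite('pics/s2.png',cv2.cvtColor(cv2.resize(i,(560,560),interpolation=cv2.INTER_CUBIC),cv2.COLOR_RGB2BGR)); pickle.dump(c,open('s2.pkl','wb'))
E
```

```text
5.65 q [-0.3   0.74  0.56  1.93 -0.64  0.65 -1.1 ] p [ 0.5292 -0.0606  0.1827] rpy [ 3.141  0.    -0.193] F [-0.1 -0.3 -1.6] w 0.0395
board top 2753 (array([532.9, -61.4]), array([70. , 14.4]), 78.83)
foot 26389 (array([609.8,  -9.1]), array([219.5,  82.4]), 78.74)
peg 5086
(array([609.4, -70.1]), array([55.4, 59.9]), 78.95)
[[579. -67. 172.]
 [587. -71. 173.]
 [593. -69. 173.]
 [599. -66. 171.]
 [604. -75. 170.]
 [610. -77. 167.]
 [615. -73. 167.]
 [621. -79. 165.]
 [626. -80. 162.]
 [631. -79. 164.]
 [634. -83. 165.]
 [636. -71. 163.]
 [644. -49. 157.]]
```

```bash
python3 -c "
import cv2,numpy as np
a=cv2.resize(cv2.imread('pics/w2.png'),(400,300));b=cv2.resize(cv2.imread('pics/s2.png'),(400,400))
a=cv2.copyMakeBorder(a,0,100,0,0,0);cv2.imwrite('pics/c2.png',np.hstack([a,b]))"
```

```text
(no output)
```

View pics/c2.png

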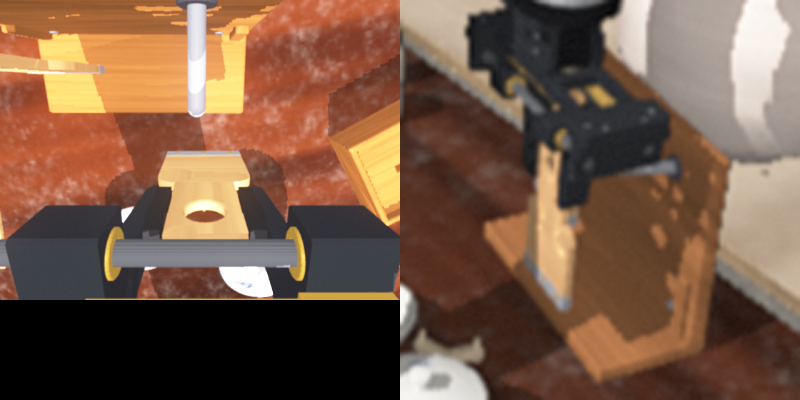

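Wrist view (left half): the peg runs along column 198 with its tip at row 112, and the hole is at (208,212). I'll work out the peg and plate positions in the rack frame from this one view.

```bash
python3 - <<'E'
from h import *
a=np.radians(-11.2);ex=np.array([np.cos(a),np.sin(a)]);ey=np.array([-ex[1],ex[0]])
for n in('w2','s2'):
    c=pickle.load(open(n+'.pkl','rb'));w=cloud(c).reshape(-1,3);w=w[~np.isnan(w[:,0])]*1000
    x=w[:,:2]@ex-0;y=w[:,:2]@ey;z=w[:,2]
    r=np.array([637.9,-77.9]);x-=r@ex;y-=r@ey   # relative to estimated peg root
    print(n)
    for x0 in(-60,-50,-40,-30,-20,-10):
        m=(abs(x-x0)<3)&(abs(y)<15)&(z>140)&(z<195)
        if m.sum()>5: print('peg',x0,m.sum(),np.round([y[m].min(),np.median(y[m]),y[m].max(),np.percentile(z[m],90)],1))
    t=np.array([529.2,-60.6])-r; tx,ty=t@ex,t@ey; print('tcp',tx,ty)
    for z0 in(75,90,110,130,150,165,175,185,195,205,208):
        m=(abs(x-tx)<12)&(abs(y-ty)<45)&(abs(z-z0)<4)
        if m.sum()>5: print('tm',z0,m.sum(),'y',np.round([y[m].min(),y[m].max()],1),'x',np.round(np.percentile(x[m],[5,50,95]),1))
c=pickle.load(open('w2.pkl','rb'));I=c['image'][270:330,250:340].astype(int)
E
```

```text
w2
peg -60 89 [ -4.    0.2   4.4 174.8]
peg -50 417 [-4.40e+00  1.00e-01  4.80e+00  1.75e+02]
peg -40 457 [-4.800e+00  1.000e-01  5.300e+00  1.728e+02]
peg -30 456 [-4.700e+00  1.000e-01  5.200e+00  1.707e+02]
peg -20 461 [-4.700e+00  1.000e-01  5.100e+00  1.685e+02]
peg -10 469 [-4.700e+00  1.000e-01  5.100e+00  1.665e+02]
tcp -109.99007966256258 -4.14274979006992
tm 75 58 y [-35.9  29.2] x [-107.5 -107.3 -106.9]
tm 90 488 y [-36.1  29.9] x [-108.1 -107.5 -106.9]
tm 110 511 y [-36.2  29.7] x [-108.2 -107.8 -107.4]
tm 130 685 y [-36.6  29.4] x [-108.2 -107.8 -107.4]
tm 150 832 y [-31.6  25.4] x [-111.3 -107.9 -107.4]
tm 165 700 y [-24.   23.6] x [-108.2 -107.8 -107.4]
tm 175 1846 y [-37.7  29. ] x [-112.7 -107.7 -100. ]
tm 185 1339 y [-38.6  30. ] x [-110.  -101.8  -99.7]
tm 195 1907 y [-39.5  30.8] x [-108.4 -103.5  -99.7]
tm 205 2770 y [-40.6  31.7] x [-108.3 -107.4  -99.7]
tm 208 2967 y [-40.7  32.4] x [-108.3 -107.4  -99.7]
s2
peg -10 9 [ -6.8  -3.4  -1.  171.6]
tcp -109.99007966256258 -4.14274979006992
tm 90 47 y [-36.7  28.9] x [-113.1 -111.8 -107.4]
tm 110 47 y [-39.4  29.2] x [-112.5 -111.  -106.8]
tm 130 43 y [-40.2  24.7] x [-112.6 -111.1 -106.1]
tm 150 46 y [-35.3  26.6] x [-112.2 -111.1 -106.8]
tm 165 27 y [-26.5  13.8] x [-111.8 -110.9 -108. ]
tm 175 37 y [-38.4  23.1] x [-117.3 -111.5 -103.4]
tm 185 59 y [-41.5  25.9] x [-119.1 -111.5 -102. ]
tm 195 62 y [-42.   28.7] x [-118.6 -113.  -101.8]
tm 205 37 y [-42.2  29.6] x [-118.9 -116.9 -110.5]
tm 208 27 y [-42.   29.6] x [-118.9 -117.8 -111.5]
```

The peg is at y +0.1 and the plate centre at y -3.3 in the rack frame. That means shifting +3.4 along rack y and lowering the hole to about 173 mm.

drive_tool --targets '[{"claw": 35,"slide": [0.6,3.3,-7],"delta_rot": [0,0,0]},{"claw": 35,"slide": [10,1,-14],"delta_rot": [0,0,0]},{"claw": 35,"slide": [25,-1.5,-14],"delta_rot": [0,0,0]},{"claw": 35,"slide": [40,-4.5,-14],"delta_rot": [0,0,0]},{"claw": 35,"slide": [40,-4.5,-14],"delta_rot": [0,0,0]}]'

```text
time_s: 6.25
position: [0.5717, -0.0663, 0.1681]
orientation: [3.141, -0.002, -0.194]
ft_force: [-0.7, -0.3, -1.0]
width: 0.0393
grip_force: 30.0
```

drive_tool --targets '[{"claw": 35,"slide": [4,-0.8,0],"delta_rot": [0,0,0]},{"claw": 35,"slide": [8,-1.6,0],"delta_rot": [0,0,0]},{"claw": 35,"slide": [12,-2.4,0],"delta_rot": [0,0,0]},{"claw": 35,"slide": [16,-3.2,-1],"delta_rot": [0,0,0]},{"claw": 35,"slide": [16,-3.2,-1],"delta_rot": [0,0,0]}]'

```text
time_s: 6.75
position: [0.5859, -0.0685, 0.1677]
orientation: [3.141, -0.0, -0.193]
ft_force: [-0.1, -0.3, -0.4]
width: 0.0394
grip_force: 30.0
```

```bash
python3 - <<'E'
from w import *
c,w=wrist()
cs=cams.capture('scene')
i=cv2.resize(cs['image'][150:230,300:380],(400,400),interpolation=cv2.INTER_CUBIC);j=cv2.resize(c['image'],(400,300))
cv2.imwrite('pics/c3.png',cv2.cvtColor(np.hstack([np.pad(j,((0,100),(0,0),(0,0))),i]),cv2.COLOR_RGB2BGR))
E
```

```text
6.75 q [-0.27  0.83  0.57  1.77 -0.63  0.73 -1.13] p [ 0.5859 -0.0685  0.1677] rpy [ 3.141 -0.    -0.193] F [-0.1 -0.3 -0.4] w 0.0394
```

View pics/c3.png

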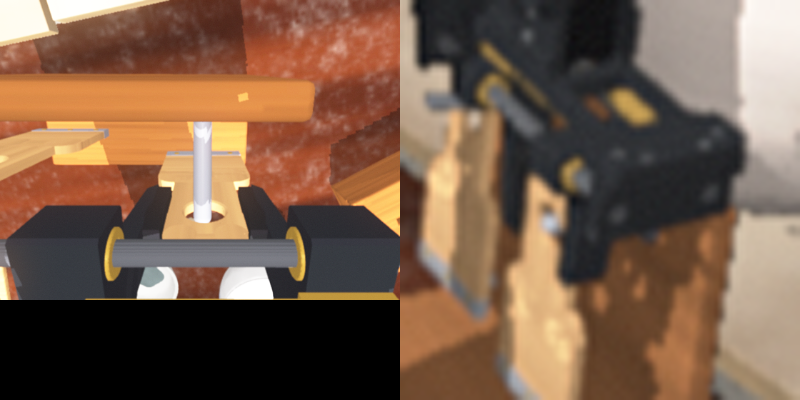

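The peg tip is inside the hole, centred at (203,213), with no contact force. I'll push on and then lower.

drive_tool --targets '[{"claw": 35,"slide": [5,-1,-1],"delta_rot": [0,0,0]},{"claw": 35,"slide": [10,-2,-2],"delta_rot": [0,0,0]},{"claw": 35,"slide": [16,-3.1,-3],"delta_rot": [0,0,0]},{"claw": 35,"slide": [22,-4.3,-4],"delta_rot": [0,0,0]},{"claw": 35,"slide": [24,-4.7,-4.5],"delta_rot": [0,0,0]}]'

```text
time_s: 7.35
position: [0.6104, -0.0734, 0.1631]
orientation: [3.141, -0.001, -0.193]
ft_force: [-0.4, 0.5, -0.6]
width: 0.0394
grip_force: 30.0
```

drive_tool --targets '[{"claw": 35,"slide": [0,0,-2],"delta_rot": [0,0,0]},{"claw": 35,"slide": [0,0,-4],"delta_rot": [0,0,0]},{"claw": 35,"slide": [0,0,-6],"delta_rot": [0,0,0]},{"claw": 35,"slide": [0,0,-6.5],"delta_rot": [0,0,0]},{"claw": 35,"slide": [0,0,-6.5],"delta_rot": [0,0,0]}]'

```text
time_s: 7.85
position: [0.6092, -0.0731, 0.1566]
orientation: [3.142, 0.0, -0.194]
ft_force: [0.5, 0.6, -1.4]
width: 0.0394
grip_force: 30.0
```

drive_tool --targets '[{"claw": 35,"slide": [0,0,-0.7],"delta_rot": [0,0,0]},{"claw": 35,"slide": [0,0,-1.3],"delta_rot": [0,0,0]},{"claw": 35,"slide": [0,0,-1.3],"delta_rot": [0,0,0]}]'

```text
time_s: 8.15
position: [0.6094, -0.0732, 0.1554]
orientation: [3.142, 0.0, -0.194]
ft_force: [-0.4, -0.3, -1.1]
width: 0.0391
grip_force: 30.0
```

drive_tool --targets '[{"claw": 35,"slide": [0,0,-0.7],"delta_rot": [0,0,0]},{"claw": 35,"slide": [0,0,-1.2],"delta_rot": [0,0,0]},{"claw": 35,"slide": [0,0,-1.2],"delta_rot": [0,0,0]}]'

```text
time_s: 8.45
position: [0.6095, -0.0732, 0.1547]
orientation: [-3.141, -0.0, -0.194]
ft_force: [-1.7, 0.9, 5.0]
width: 0.0394
grip_force: 30.0
```

drive_tool --targets '[{"claw": 35,"slide": [0,0,-0.6],"delta_rot": [0,0,0]},{"claw": 35,"slide": [0,0,-0.6],"delta_rot": [0,0,0]}]'

```text
time_s: 8.65
position: [0.6096, -0.0732, 0.1545]
orientation: [-3.141, -0.001, -0.194]
ft_force: [-2.6, 2.0, 8.6]
width: 0.0397
grip_force: 30.1
```

The upward force shows the hole is resting on the peg. I'll release and then raise the arm straight up.

drive_tool --targets '[{"claw": 44,"slide": [0,0,0.8],"delta_rot": [0,0,0]},{"claw": 50,"slide": [0,0,0.8],"delta_rot": [0,0,0]},{"claw": 56,"slide": [0,0,0.8],"delta_rot": [0,0,0]},{"claw": 62,"slide": [0,0,0.8],"delta_rot": [0,0,0]},{"claw": 66,"slide": [0,0,0.8],"delta_rot": [0,0,0]}]'

```text
time_s: 9.15
position: [0.6094, -0.0732, 0.1542]
orientation: [3.141, 0.0, -0.194]
ft_force: [0.4, 0.0, 0.5]
width: 0.0653
grip_force: 0.0
```

drive_tool --targets '[{"claw": 66,"slide": [0,0,5],"delta_rot": [0,0,0]},{"claw": 66,"slide": [0,0,20],"delta_rot": [0,0,0]},{"claw": 66,"slide": [0,0,40],"delta_rot": [0,0,0]},{"claw": 66,"slide": [0,0,65],"delta_rot": [0,0,0]},{"claw": 66,"slide": [0,0,95],"delta_rot": [0,0,0]}]'

```text
time_s: 9.65
position: [0.6091, -0.0732, 0.251]
orientation: [3.141, 0.0, -0.194]
ft_force: [0.1, -0.1, -0.2]
width: 0.0659
grip_force: 0.0
```

drive_tool --targets '[{"claw": 66,"slide": [-15,0,30],"delta_rot": [0,0,1.2]},{"claw": 66,"slide": [-50,20,50],"delta_rot": [0,0,2.4]},{"claw": 66,"slide": [-80,50,50],"delta_rot": [0,0,3.6]},{"claw": 66,"slide": [-110,85,50],"delta_rot": [0,0,4.8]},{"claw": 66,"slide": [-120,130,50],"delta_rot": [0,0,6]}]'

```text
time_s: 10.15
position: [0.4867, 0.0557, 0.3011]
orientation: [-3.141, -0.0, 0.435]
ft_force: [1.3, -0.1, -0.1]
width: 0.0659
grip_force: 0.0
```

```bash
python3 - <<'E'
from w import *
s=get_state();print(s['time_s'],np.round(s['q'],2),s['position'],s['orientation'])
cs=cams.capture('scene');ct=cams.capture('top')
i=cv2.resize(cs['image'][150:260,280:390],(400,400),interpolation=cv2.INTER_CUBIC);j=cv2.resize(ct['image'][90:200,230:360],(400,338),interpolation=cv2.INTER_CUBIC)
cv2.imwrite('pics/c4.png',cv2.cvtColor(np.hstack([np.pad(j,((0,62),(0,0),(0,0))),i]),cv2.COLOR_RGB2BGR))
E
```

```text
10.15 [-0.56  0.49  0.56  1.92 -0.35  0.83 -0.96] [0.48665053 0.05573928 0.30110548] [-3.14146058e+00 -4.40985943e-05  4.35042271e-01]
```

View pics/c4.png

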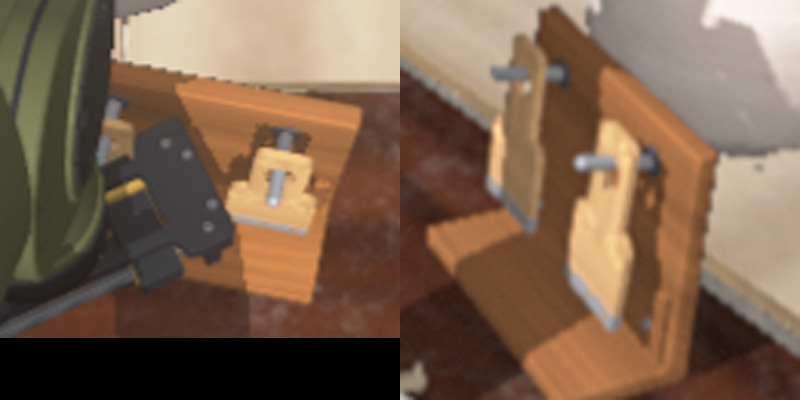

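Both templates hang on their pegs: the new one at (610,210) in the right crop, the other at (520,130). Now the cover.

drive_tool --targets '[{"claw": 60,"slide": [-2,16,0],"delta_rot": [0,0,1.18]},{"claw": 60,"slide": [-4,32,0],"delta_rot": [0,0,2.36]},{"claw": 60,"slide": [-6,48,0],"delta_rot": [0,0,3.54]},{"claw": 60,"slide": [-8,64,0],"delta_rot": [0,0,4.72]},{"claw": 60,"slide": [-10,80,0],"delta_rot": [0,0,5.9]}]'

```text
time_s: 10.75
position: [0.4801, 0.1365, 0.3006]
orientation: [3.14, -0.001, 1.055]
ft_force: [0.3, 0.3, 0.5]
width: 0.06
grip_force: 0.0
```

drive_tool --targets '[{"claw": 60,"slide": [-2,16,0],"delta_rot": [0,0,1.18]},{"claw": 60,"slide": [-4,32,0],"delta_rot": [0,0,2.36]},{"claw": 60,"slide": [-6,48,0],"delta_rot": [0,0,3.54]},{"claw": 60,"slide": [-8,64,0],"delta_rot": [0,0,4.72]},{"claw": 60,"slide": [-10,80,0],"delta_rot": [0,0,5.9]}]'

```text
time_s: 11.25
position: [0.4703, 0.2165, 0.3005]
orientation: [3.14, 0.0, 1.673]
ft_force: [0.3, -0.4, 0.9]
width: 0.06
grip_force: 0.0
```

drive_tool --targets '[{"claw": 60,"slide": [-2,16,-10],"delta_rot": [0,0,1.18]},{"claw": 60,"slide": [-4,32,-20],"delta_rot": [0,0,2.36]},{"claw": 60,"slide": [-6,48,-30],"delta_rot": [0,0,3.54]},{"claw": 60,"slide": [-8,64,-40],"delta_rot": [0,0,4.72]},{"claw": 60,"slide": [-10,83,-60],"delta_rot": [0,0,5.9]}]'

```text
time_s: 11.75
position: [0.4615, 0.2996, 0.2409]
orientation: [3.138, 0.002, 2.29]
ft_force: [1.0, 0.7, 1.2]
width: 0.0598
grip_force: 0.0
```

drive_tool --targets '[{"claw": 60,"slide": [0,0,-20],"delta_rot": [0,0,1.18]},{"claw": 60,"slide": [0,0,-40],"delta_rot": [0,0,2.36]},{"claw": 60,"slide": [0,0,-60],"delta_rot": [0,0,3.54]},{"claw": 60,"slide": [0,0,-60],"delta_rot": [0,0,4.72]},{"claw": 60,"slide": [0,0,-60],"delta_rot": [0,0,5.4]}]'

```text
time_s: 12.25
position: [0.4606, 0.2986, 0.1794]
orientation: [-3.14, 0.001, 2.855]
ft_force: [-0.4, 0.4, 0.9]
width: 0.06
grip_force: 0.0
```

```bash
python3 - <<'E'
from w import *
c,w=wrist('w5')
for n,a in dict(bar=(.028,.04),plate=(.005,.0125)).items():
    q=band(w,*a,(.457,.299),.085); print(n,len(q), *(rect(q)+(np.round(np.median(q[:,2]),4),) if len(q)>5 else ()))
E
```

```text
12.25 q [-0.56  0.69 -0.16  1.87  0.18  0.6   0.45] p [0.4606 0.2986 0.1794] rpy [-3.140e+00  1.000e-03  2.855e+00] F [-0.4  0.4  0.9] w 0.06
bar 1311 [455.9 297.3] [13.4 59.2] 73.81 0.0325
plate 14081 [456.4 297.4] [127.8  88. ] 73.81 0.0068
```

View pics/w5.png

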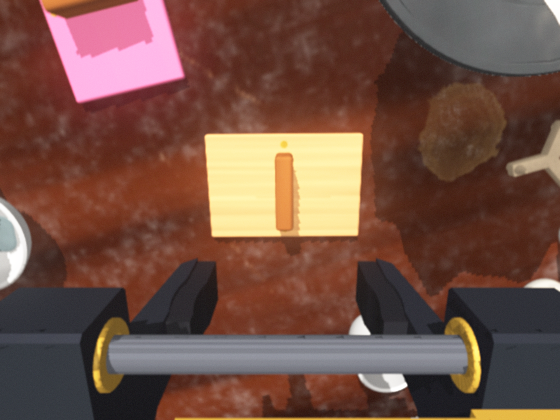

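The wrist view shows the pale cover centred at (284,185), with the pink decoy at the upper left. Cover pose: (456.2,297.4), 128x88, and aligned with the tool. I'll go down and grip the bar.

drive_tool --targets '[{"claw": 50,"slide": [-4.4,-1.2,-40],"delta_rot": [0,0,0]},{"claw": 40,"slide": [-4.4,-1.2,-85],"delta_rot": [0,0,0]},{"claw": 40,"slide": [-4.4,-1.2,-125],"delta_rot": [0,0,0]},{"claw": 40,"slide": [-4.4,-1.2,-147],"delta_rot": [0,0,0]},{"claw": 40,"slide": [-4.4,-1.2,-156.5],"delta_rot": [0,0,0]}]'

```text
time_s: 12.8
position: [0.4554, 0.2975, 0.0213]
orientation: [-3.139, 0.0, 2.852]
ft_force: [-0.3, -0.3, -0.7]
width: 0.0401
grip_force: 0.0
```

drive_tool --targets '[{"claw": 40,"slide": [0,0,0],"delta_rot": [0,0,0]},{"claw": 25,"slide": [0,0,0],"delta_rot": [0,0,0]},{"claw": 8,"slide": [0,0,0],"delta_rot": [0,0,0]},{"claw": 8,"slide": [0,0,0],"delta_rot": [0,0,0]},{"claw": 8,"slide": [0,0,0],"delta_rot": [0,0,0]}]'

```text
time_s: 13.3
position: [0.4555, 0.2986, 0.024]
orientation: [3.141, 0.001, 2.853]
ft_force: [0.5, -0.7, 6.5]
width: 0.0138
grip_force: 30.0
```

drive_tool --targets '[{"claw": 8,"slide": [0,0,0],"delta_rot": [0,0,0]},{"claw": 8,"slide": [0,0,0],"delta_rot": [0,0,0]},{"claw": 8,"slide": [0,0,0],"delta_rot": [0,0,0]}]'

```text
time_s: 13.6
position: [0.4556, 0.2986, 0.024]
orientation: [3.141, 0.001, 2.853]
ft_force: [-0.9, -0.1, 6.9]
width: 0.0137
grip_force: 30.0
```

drive_tool --targets '[{"claw": 8,"slide": [0,0,10],"delta_rot": [0,0,0]},{"claw": 8,"slide": [0,0,35],"delta_rot": [0,0,0]},{"claw": 8,"slide": [0,0,75],"delta_rot": [0,0,0]},{"claw": 8,"slide": [0,0,115],"delta_rot": [0,0,0]},{"claw": 8,"slide": [0,0,155],"delta_rot": [0,0,0]}]'

```text
time_s: 14.1
position: [0.4546, 0.2983, 0.1799]
orientation: [-3.141, -0.0, 2.854]
ft_force: [0.3, 0.7, -2.6]
width: 0.0139
grip_force: 30.0
```

drive_tool --targets '[{"claw": 8,"slide": [4,-15,30],"delta_rot": [0,0,-1.0]},{"claw": 8,"slide": [8,-45,60],"delta_rot": [0,0,-2.2]},{"claw": 8,"slide": [12,-80,90],"delta_rot": [0,0,-3.4]},{"claw": 8,"slide": [16,-115,105],"delta_rot": [0,0,-4.6]},{"claw": 8,"slide": [20,-150,110],"delta_rot": [0,0,-5.9]}]'

```text
time_s: 14.6
position: [0.4755, 0.1475, 0.2904]
orientation: [3.138, 0.001, 2.231]
ft_force: [0.7, -0.4, -1.8]
width: 0.0139
grip_force: 30.0
```

drive_tool --targets '[{"claw": 8,"slide": [2,-40,0],"delta_rot": [0,0,-1.2]},{"claw": 8,"slide": [4,-80,0],"delta_rot": [0,0,-2.4]},{"claw": 8,"slide": [6,-120,0],"delta_rot": [0,0,-3.6]},{"claw": 8,"slide": [8,-150,0],"delta_rot": [0,0,-4.8]},{"claw": 8,"slide": [10,-180,0],"delta_rot": [0,0,-6]}]'

```text
time_s: 15.1
position: [0.4843, -0.0328, 0.2884]
orientation: [-3.142, -0.001, 1.602]
ft_force: [0.7, -0.5, -2.2]
width: 0.0138
grip_force: 30.0
```

drive_tool --targets '[{"claw": 8,"slide": [-3,-35,0],"delta_rot": [0,0,-1.2]},{"claw": 8,"slide": [-6,-70,0],"delta_rot": [0,0,-2.4]},{"claw": 8,"slide": [-9,-105,0],"delta_rot": [0,0,-3.6]},{"claw": 8,"slide": [-12,-140,0],"delta_rot": [0,0,-4.8]},{"claw": 8,"slide": [-15,-180,0],"delta_rot": [0,0,-6]}]'

```text
time_s: 15.6
position: [0.4695, -0.2115, 0.2883]
orientation: [-3.141, -0.001, 0.976]
ft_force: [0.4, 0.6, -1.5]
width: 0.0136
grip_force: 30.0
```

drive_tool --targets '[{"claw": 8,"slide": [0,-30,-20],"delta_rot": [0,0,-1.2]},{"claw": 8,"slide": [0,-60,-50],"delta_rot": [0,0,-2.4]},{"claw": 8,"slide": [0,-86,-85],"delta_rot": [0,0,-3.6]},{"claw": 8,"slide": [0,-86,-115],"delta_rot": [0,0,-4.8]},{"claw": 8,"slide": [0,-86,-130],"delta_rot": [0,0,-6]}]'

```text
time_s: 16.1
position: [0.4684, -0.2971, 0.1557]
orientation: [-3.138, 0.002, 0.344]
ft_force: [-0.9, 1.7, -1.8]
width: 0.0139
grip_force: 30.0
```

```bash
python3 - <<'E'
from w import *
c,w=wrist('w6')
for n,a in dict(rim=(.043,.053),).items():
    q=band(w,*a,(.471,-.297),.11); print(n,len(q), *(rect(q)+(np.round(np.median(q[:,2]),4),) if len(q)>5 else ()))
q=w.reshape(-1,3);q=q[(q[:,2]>.11)&(q[:,2]<.20)&(np.hypot(q[:,0]-.4705,q[:,1]+.2973)<.1)]
h,e=np.histogram(q[:,2],18);print(h,np.round(e,3))
E
```

```text
16.1 q [ 0.26  0.77  0.39  1.88 -0.49  0.59 -0.26] p [ 0.4684 -0.2971  0.1557] rpy [-3.138e+00  2.000e-03  3.440e-01] F [-0.9  1.7 -1.8] w 0.0139
rim 3560 [ 506.9 -284.1] [ 32.7 150.2] 19.94 0.0464
[  378 14398 13032   217   321   378   428   525  4131   693   464   436
   445   512   852   538   209   135] [0.131 0.135 0.138 0.142 0.146 0.15  0.154 0.158 0.161 0.165 0.169 0.173
 0.177 0.181 0.185 0.188 0.192 0.196 0.2  ]
```

View pics/w6.png

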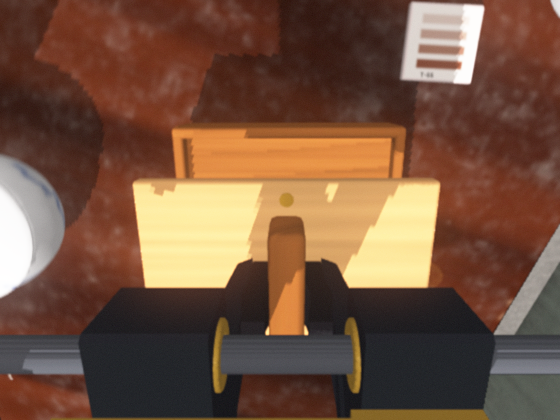

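The cover is held level over the block, with the rim's far edge visible at row 130. I'll measure its offset in the block frame.

```bash
python3 - <<'E'
from h import *
c=pickle.load(open('w6.pkl','rb'));w=cloud(c).reshape(-1,3);w=w[~np.isnan(w[:,0])]*1000
b=np.array([470.5,-297.3]);a=np.radians(20);ex=np.array([np.cos(a),np.sin(a)]);ey=np.array([-ex[1],ex[0]])
x=(w[:,:2]-b)@ex;y=(w[:,:2]-b)@ey;z=w[:,2]
m=(z>130)&(z<144)&(abs(x)<80)&(abs(y)<80)
print('plate rect',rect(np.c_[x,y][m]/1000),'x',np.percentile(x[m],[.2,99.8]),'y',np.percentile(y[m],[.2,99.8]))
mm=m&(abs(y)<55)&(x>15)&(x<35);A=np.c_[x,y,np.ones_like(x)][mm];print('plane',np.linalg.lstsq(A,z[mm],rcond=None)[0])
r=(z>43)&(z<53)&(abs(x)<62)&(abs(y)<85);print('rim x max',np.percentile(x[r],99.8),'y',np.percentile(y[r],[.2,99.8]))
t=np.array([468.4,-297.1])-b;print('tcp',t@ex,t@ey)
E
```

```text
plate rect (array([3.6, 1.3]), array([128.3,  74. ]), 89.74) x [-8.59799357 40.50133166] y [-62.13729057  64.15278824]
plane [-1.38716407e-04  3.90953941e-03  1.38424952e+02]
rim x max 54.962703586974 y [-74.51178065  74.69635924]
tcp -1.904950474985299 0.9061808251410831
```

drive_tool --targets '[{"claw": 8,"slide": [3.6,0,-15],"delta_rot": [0,0,0.05]},{"claw": 8,"slide": [3.6,0,-40],"delta_rot": [0,0,0.05]},{"claw": 8,"slide": [3.6,0,-60],"delta_rot": [0,0,0.05]},{"claw": 8,"slide": [3.6,0,-75],"delta_rot": [0,0,0.05]},{"claw": 8,"slide": [3.6,0,-75],"delta_rot": [0,0,0.05]}]'

```text
time_s: 16.65
position: [0.4736, -0.2964, 0.0819]
orientation: [-3.139, 0.0, 0.359]
ft_force: [0.0, -0.1, -1.8]
width: 0.0139
grip_force: 30.0
```

```bash
python3 - <<'E'
from w import *
c,w=wrist('w7');w=w.reshape(-1,3);w=w[~np.isnan(w[:,0])]*1000
b=np.array([470.5,-297.3]);a=np.radians(20);ex=np.array([np.cos(a),np.sin(a)]);ey=np.array([-ex[1],ex[0]])
x=(w[:,:2]-b)@ex;y=(w[:,:2]-b)@ey;z=w[:,2]
m=(z>57)&(z<68)&(abs(x)<80)&(abs(y)<67)
print('plate',rect(np.c_[x,y][m]/1000),np.median(z[m]),'x',np.percentile(x[m],[.5,99.5]),'y',np.percentile(y[m],[.5,99.5]))
r=(z>43)&(z<52)&(abs(x)<62)&(abs(y)<85);print('rim x',np.percentile(x[r],99.8),'y',np.percentile(y[r],[.2,99.8]))
E
```

```text
16.65 q [ 0.31  0.88  0.29  1.9  -0.55  0.44 -0.2 ] p [ 0.4736 -0.2964  0.0819] rpy [-3.139  0.     0.359] F [ 0.  -0.1 -1.8] w 0.0139
plate (array([8.8, 0.2]), array([ 74. , 128.2]), 0.48) 64.57206722449894 x [-3.08279605 45.83313112] y [-62.62295418  62.82379947]
rim x 55.08405556698483 y [-74.59341292  74.42012233]
```

drive_tool --targets '[{"claw": 8,"slide": [-1.5,-0.5,-3],"delta_rot": [0,0,-0.07]},{"claw": 8,"slide": [-1.5,-0.5,-8],"delta_rot": [0,0,-0.07]},{"claw": 8,"slide": [-1.5,-0.5,-13],"delta_rot": [0,0,-0.07]},{"claw": 8,"slide": [-1.5,-0.5,-17],"delta_rot": [0,0,-0.07]},{"claw": 8,"slide": [-1.5,-0.5,-17],"delta_rot": [0,0,-0.07]}]'

```text
time_s: 17.2
position: [0.4719, -0.2976, 0.0654]
orientation: [-3.141, 0.0, 0.349]
ft_force: [0.0, -0.5, -1.5]
width: 0.0137
grip_force: 30.0
```

drive_tool --targets '[{"claw": 8,"slide": [0,0,-0.8],"delta_rot": [0,0,0]},{"claw": 8,"slide": [0,0,-1.6],"delta_rot": [0,0,0]},{"claw": 8,"slide": [0,0,-2],"delta_rot": [0,0,0]},{"claw": 8,"slide": [0,0,-2],"delta_rot": [0,0,0]}]'

```text
time_s: 17.6
position: [0.4722, -0.2979, 0.064]
orientation: [3.142, -0.0, 0.349]
ft_force: [-0.6, -0.9, -1.8]
width: 0.0137
grip_force: 30.0
```

drive_tool --targets '[{"claw": 8,"slide": [0,0,-0.8],"delta_rot": [0,0,0]},{"claw": 8,"slide": [0,0,-0.8],"delta_rot": [0,0,0]}]'

```text
time_s: 17.8
position: [0.4722, -0.2979, 0.0631]
orientation: [3.142, -0.0, 0.349]
ft_force: [-0.4, -1.1, -1.5]
width: 0.0138
grip_force: 30.0
```

drive_tool --targets '[{"claw": 8,"slide": [0,0,-0.7],"delta_rot": [0,0,0]},{"claw": 8,"slide": [0,0,-1.2],"delta_rot": [0,0,0]},{"claw": 8,"slide": [0,0,-1.2],"delta_rot": [0,0,0]}]'

```text
time_s: 18.1
position: [0.4722, -0.2979, 0.062]
orientation: [3.142, -0.0, 0.349]
ft_force: [-0.3, 0.4, -0.8]
width: 0.0136
grip_force: 30.0
```

drive_tool --targets '[{"claw": 8,"slide": [0,0,-0.5],"delta_rot": [0,0,0]},{"claw": 8,"slide": [0,0,-0.5],"delta_rot": [0,0,0]}]'

```text
time_s: 18.3
position: [0.4722, -0.2979, 0.062]
orientation: [3.141, -0.0, 0.349]
ft_force: [-1.2, 0.7, 4.1]
width: 0.0135
grip_force: 30.0
```

Contact came at TCP z 0.062, exactly as calculated for the cover lying on the block. I'll release, rise and move clear.

drive_tool --targets '[{"claw": 20,"slide": [0,0,0.5],"delta_rot": [0,0,0]},{"claw": 26,"slide": [0,0,0.5],"delta_rot": [0,0,0]},{"claw": 36,"slide": [0,0,0.5],"delta_rot": [0,0,0]},{"claw": 44,"slide": [0,0,0.5],"delta_rot": [0,0,0]},{"claw": 44,"slide": [0,0,0.5],"delta_rot": [0,0,0]}]'

```text
time_s: 18.8
position: [0.4722, -0.2979, 0.0619]
orientation: [3.142, 0.0, 0.349]
ft_force: [-0.8, -0.1, 0.1]
width: 0.0439
grip_force: 0.0
```

drive_tool --targets '[{"claw": 44,"slide": [0,0,10],"delta_rot": [0,0,0]},{"claw": 44,"slide": [0,0,40],"delta_rot": [0,0,0]},{"claw": 44,"slide": [0,0,80],"delta_rot": [0,0,0]},{"claw": 44,"slide": [0,0,125],"delta_rot": [0,0,0]},{"claw": 44,"slide": [0,0,170],"delta_rot": [0,0,0]}]'

```text
time_s: 19.3
position: [0.4717, -0.2977, 0.2342]
orientation: [-3.141, 0.0, 0.348]
ft_force: [0.5, -0.8, -0.4]
width: 0.044
grip_force: 0.0
```

drive_tool --targets '[{"claw": 44,"slide": [0,0,5],"delta_rot": [0,0,0]},{"claw": 44,"slide": [0,0,5],"delta_rot": [0,0,0]},{"claw": 44,"slide": [0,0,5],"delta_rot": [0,0,0]}]'

```text
time_s: 19.6
position: [0.4716, -0.2971, 0.2362]
orientation: [-3.14, 0.001, 0.349]
ft_force: [-0.9, -0.2, 0.2]
width: 0.0437
grip_force: 0.0
```

```bash
python3 - <<'E'
from w import *
c,w=wrist('w8');W=w.reshape(-1,3);W=W[~np.isnan(W[:,0])]*1000
b=np.array([470.5,-297.3]);a=np.radians(20);ex=np.array([np.cos(a),np.sin(a)]);ey=np.array([-ex[1],ex[0]])
x=(W[:,:2]-b)@ex;y=(W[:,:2]-b)@ey;z=W[:,2]
m=(abs(x)<38)&(abs(y)<58)&(abs(y)>14)&(z<60);A=np.c_[x,y,np.ones_like(x)][m]
p=np.linalg.lstsq(A,z[m],rcond=None)[0];print('plate plane',p,'resid',np.std(z[m]-A@p))
r=(z>40)&(z<55)&((abs(x)>50)&(abs(x)<54)|(abs(y)>70)&(abs(y)<74));print('rim z',np.median(z[r]))
cs=cams.capture('scene')
i=cv2.resize(cs['image'][150:370,280:410],(355,600),interpolation=cv2.INTER_CUBIC);j=cv2.resize(c['image'],(440,330))
cv2.imwrite('pics/c8.png',cv2.cvtColor(np.hstack([np.pad(j,((0,270),(0,0),(0,0))),i]),cv2.COLOR_RGB2BGR))
E
```

```text
19.6 q [ 0.2   0.67  0.48  1.81 -0.42  0.78 -0.32] p [ 0.4716 -0.2971  0.2362] rpy [-3.14e+00  1.00e-03  3.49e-01] F [-0.9 -0.2  0.2] w 0.0437
plate plane [9.34919576e-04 5.65555358e-04 4.47821707e+01] resid 0.7102143210173177
rim z 46.75451430837149
```

View pics/c8.png

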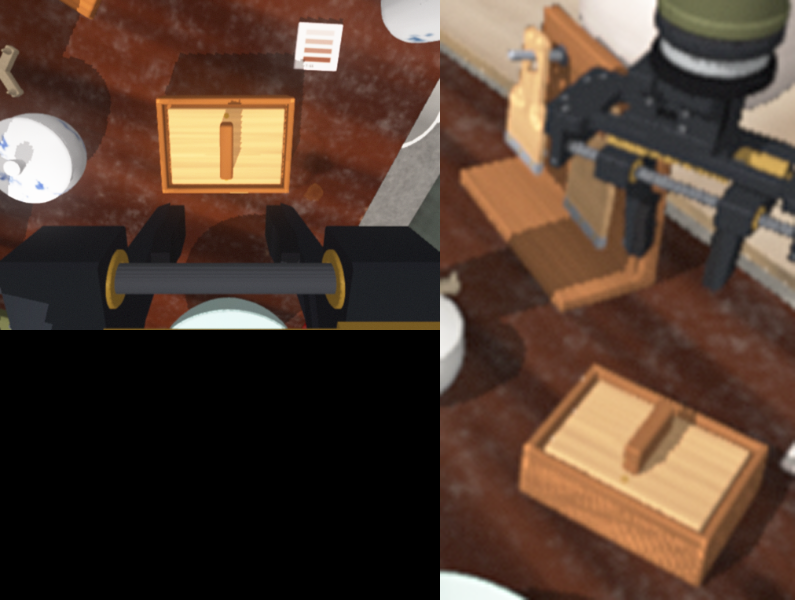

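The cover lies inside the rim at (227,145), level, with its plate 2 mm below the rim top as it should be. Both templates are still hanging on the rack, and the gripper is clear. I'll hand in.

```bash
python3 -c "
from station import workorder
print(workorder.sign_off())"
```

```text
the job is handed in; nothing more can be done
None
```

The job was handed in at about 20 s: the template hangs on the empty peg, the other template still hangs on its own peg, and the cover lies level and fully down inside the block's rim.

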